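# Clamp a bottle by its turnbuckle

### The arm

A 6-joint arm with a two-finger parallel gripper is mounted at the origin on a cart in front of the work surface, level with it; the furniture and walls round the work are solid. World frame = base frame: x ahead of the robot, y to its left, z up, the work surface at z = 0. Lengths are in mm, angles in rad, forces in N, time in s.
With the tool pointing down it reaches from about 300 to 1000 mm from the base axis. Payload 5.1 kg.
Tool frame: the origin (TCP) lies between the finger pads; the fingertips stand 8 mm ahead of it and the grasp point (between the pads) lies 11 mm behind it; z points along the fingers, y is the line along which they close (so a half turn about z gives the same grasp; the last joint's range is limited). The gripper opens to 95 mm and grips with 3 to 60 N. Pads are 20 mm wide; open, the fingers measure 119 mm over their backs; the gripper's body (75 mm by 180 mm) begins 59 mm behind the grasp point.
Start: joints at [1.206, 0.124, 1.65, -0, 1.367, -0.083], TCP at [180.777, 624.343, 222.656] pointing down, gripper open.
Joint ranges: [-2.61, 2.61], [-1.02, 2.33], [0.03, 2.71], [-1.35, 4.49], [0.32, 2.68], [-2.91, 2.91]. Speed limits (rad/s): [2.57, 2.57, 3.14, 3.14, 3.14, 3.14].

### API

Orientations are given as a rotation vector (axis times angle).
In Python, from station import bot gives the robot as it stands.
- The arm moves only by the tool play_rows, never from a script. Its argument "increments" is text: rows parted by semicolons, each of 7 numbers parted by spaces: the shift along the tool's x, y, z in m, then the turn, a rotation vector about the tool's x, y, z in degrees, then the opening, from 0 (shut) to 1 (fully open). In form: dx dy dz wx wy wz fingers; .... A call has exactly 8 rows; each row shifts and turns the commanded pose from where the row before left it, along the tool's axes as they then stand; what a row does not reach is not made up. A row lasts 1/8 s, in which the tool goes at most 62.5 mm and 10.7 degrees, less where a joint would pass 70% of its speed; a pose out of reach is approached as far as the arm can. A call is refused whole if a number of a shift passes 0.0625 or a number of a turn 10.7, either way. A call with a gripper value outside its range is refused whole. The fingers move at their own pace and stop on an object; "newtons" is the grip in N (left out, the last holds). Time passes only in rows, so rows that do not move let the fingers close, or fill a call up. It gives the time, the measured TCP pose, the force, the opening and the grip force at its end, in the units of the state.
- bot.sense(): the state, without advancing time (a new reading comes with each control period).
- bot.grab_frame(name): name is "scene" or "top"; returns a dict with "img" (400x640x3 uint8, red, green, blue), "fov_y" (degrees; the focal length in pixels is half the picture's height over the tangent of half this angle, whatever the lens; pixels are square), "cx", "cy" (the principal point, pixels), "D" ([k1, k2, p1, p2, k3] as OpenCV has them; the pictures are not rectified), "eye" and "rotation" of the camera in the world. Camera axes: x right, y down, z forward; pixel columns grow to the right and rows downward; lengths in mm; the calibration is good to about 2 mm. A picture is of the moment at which its call begins. There is no depth.
- bot.sign_off(): hands the job in; it is judged then, once.
The state is a dict: "t": time; "joint_pos": joint angles; "qd": joint speeds; "effort": joint torques, N m; "tool_pos": TCP position; "eef_rot": TCP orientation; "wrist_force": force on the tool from outside, world axes, zero at the start; "wrist_torque": the same for the moment, N m; "opening": finger opening in mm; "gripper_force": force on a finger pad.
Only numpy, scipy, OpenCV 4.12 (cv2) and the standard library are available. Lean on these libraries where they do the work, as an engineer would, in place of code of your own. Each camera call takes 0.05 s, during which the arm holds its last target. There are 200 camera calls.

### The job

Take the small white screw-capped bottle that stands alone on the robot's side of the bench clamp, stand it upright on the round rubber pad of the clamp and let go of it, then turn the clamp's turnbuckle by its spokes so that both V-jaws draw in together and hold the bottle snugly between them. Feel for the resistance and stop when it is snug: do not strain the spokes or squeeze the bottle hard, and leave the other things on the bench where they are.

Things in the scene. Friction and masses are not known exactly. Their poses are not given: they have to be found in the camera images.
- clamp: bench clamp, fixed: aluminium plate 150x240x10 mm on the worktop. Origin at table height; x points from the turnbuckle (x -50 mm, robot side) to the bottle pad (x +50), y along the turnbuckle, z up. Two dark bearing rings (42 mm across, y +-20..28 mm) carry the turnbuckle. The two jaw carriages slide inward along y
- pad (a point): centre of the top of the round black rest pad (60 mm across, 14 mm above the worktop), between the jaws; axes as the clamp's
- turnbuckle: steel body, 100 mm along y. Origin: its centre on its axis, 68 mm up; turns about y; axes as the clamp's at angle 0; starts at 0.2 to 1.5 rad. At y 0 six spokes 60 deg apart (one along its +z), 9 mm thick, black 14 mm balls, centres 48 mm from the axis. Pushing the upper spokes to clamp +x tightens. Stays where left. Push along the arc: a level or sinking push on a spoke leaning at you binds
- jaw_left: jaw carriage at clamp +y, up to 84 mm high; its origin is the clamp's at angle 0 and moves to clamp -y 4.8 mm per rad (jaw_right mirrors it). Carries a rubber-faced V block, z 18..50 mm. It would meet the centred bottle after 18 mm, but each V block is set up to 3 mm further in or out, which its pose does not show: so contact comes between 3.1 and 4.4 rad, found by feel
- jaw_right: jaw carriage at clamp -y, mirror of jaw_left. Turning free takes 0.25 N m (5 to 6 N at a ball); each N of jaw force adds 0.0083 N m, and 0.01 rad of turn adds about 1 N. Snug is 5 to 32 N a jaw, best 15 to 20 (0.4 N m, 8 to 9 N at a ball); over 45 N spoils the bottle. Keep the push on the spokes below 25 N (30 N breaks the rule), touch them slowly, and draw back 5 mm before lifting off
- bottle: white plastic bottle with screw cap, 52 mm across, 128 mm tall, 0.17 to 0.27 kg, upright on the worktop near the robot. Origin: centre of its underside, z up. Body straight up to about 80 mm, cap 38 mm across from 108 to 128 mm; grasp round the body or cap
- amber: small amber bottle, 49x49x98 mm, bystander left of the clamp; origin: centre of its underside; leave it alone
- crucible: small open porcelain crucible, 46x46x36 mm, bystander left behind the clamp; origin: centre of its underside; leave it alone
- bench_timer: flat bench timer, 62x62x18 mm, bystander near the front left; origin: centre of its underside; leave it alone
Things that resemble listed ones, but are neither listed nor needed, are in the scene too. What is shaped like the bottle but pink or turquoise is not meant.

How it is judged (in metres and radians):
On the way, in this order (a step that is already met when the one before it is completed fails the run):
1. the bottle stands upright on the pad, let go, before the jaws press it (horizontal distance between bottle and pad below 0.015 m and z of bottle in the frame of pad between -0.004 and 0.004 m and angle between bottle's own z axis and vertical below 0.08 rad and contact force between each of the arm, the fingers and bottle below 0.2 N), for 0.2 s.
2. both jaws press the bottle (contact force between each of jaw_left, jaw_right and bottle above 5 N), for 0.2 s.
At the end, for the whole second after the job is handed in: The bottle stands upright (within 0.08 rad) on the pad, within 10 mm of its centre and 4 mm of its height, at rest and let go, and each jaw presses it with 5 to 32 N (all of step 2 and contact force between each of jaw_left, jaw_right and bottle below 32 N and horizontal distance between bottle and pad below 0.01 m and z of bottle in the frame of pad between -0.004 and 0.004 m and angle between bottle's own z axis and vertical below 0.08 rad and linear speed of bottle below 0.01 m/s); the robot touches nothing.
It fails at once if a jaw squeezes the bottle with more than 45 N (contact force between any of jaw_left, jaw_right and bottle above 45 N).
It fails at once if the robot strains the turnbuckle with more than 30 N (contact force between any of the fingers, the arm and turnbuckle above 30 N).
It fails at once if another thing on the bench is moved by more than 20 mm (distance of any of amber, crucible, bench_timer from where it was at the start of the episode above 0.02 m).
It also fails if it takes over 72 s, if anything falls off the work surface, if the arm or the gripper's body presses on something with over 40 N, if the wrist force passes 120 N, or if a joint passes its speed limit or range.

## Working session

There is one attempt and no reset: what is moved stays moved. The work goes in short steps, Python scripts to look and compute and a tool call to move; the robot and the scene stay as the last step left them, time stands still between calls to the robot, and variables do not carry over. Pictures are saved under pics/ and viewed, at most 10 in all, crops included, and the job is handed in when it is done.

Besides the shell and the picture viewer there is one more tool, called as a command line: name --argument value ..., lists and objects as JSON in quotes. play_rows: Moves the arm, as the interface text tells. Its arguments: {"type":"object","properties":{"increments":{"type":"string"},"newtons":{"type":"number"}},"required":["increments"]}

```bash
mkdir -p pics; ls
cat > h.py <<'E'
import numpy as np, cv2
from scipy.spatial.transform import Rotation as R
from station import bot
def K(f):
    fl=200/np.tan(np.radians(f["fov_y"])/2)
    return np.array([[fl,0,f["cx"]],[0,fl,f["cy"]],[0,0,1.]])
def rot(f):
    r=np.array(f["rotation"],float)
    return r if r.shape==(3,3) else R.from_rotvec(r).as_matrix()
def ray(f,u,v):
    p=cv2.undistortPoints(np.array([[[u,v]]],float),K(f),np.array(f["D"],float))[0,0]
    return np.array(f["eye"],float),rot(f)@np.array([p[0],p[1],1])
def onz(f,u,v,z):
    e,d=ray(f,u,v); return e+d*(z-e[2])/d[2]
def proj(f,P):
    r=rot(f); P=np.atleast_2d(np.array(P,float))
    rv=cv2.Rodrigues(r.T)[0]; t=-r.T@np.array(f["eye"],float)
    return cv2.projectPoints(P,rv,t,K(f),np.array(f["D"],float))[0][:,0]
def snap(name,fn):
    f=bot.grab_frame(name); cv2.imwrite(f"pics/{fn}.png",f["img"][:,:,::-1]); np.save(f"pics/{fn}.npy",f,allow_pickle=True); return f
def load(fn): return np.load(f"pics/{fn}.npy",allow_pickle=True).item()
E
python3 - <<'E'
from h import *
for n in("scene","top"):
    f=snap(n,n+"0"); print(n,{k:v for k,v in f.items() if k!="img"})
print(bot.sense())
E
```

```text
pics
scene {'fov_y': 53.06180658628671, 'cx': 316.04863887620655, 'cy': 195.9856683864896, 'D': array([-0.04921398,  0.        ,  0.        ,  0.        ,  0.        ]), 'eye': array([ -18.52566488, -181.40053913,  524.39374018]), 'rotation': array([-2.02683216,  0.73925315, -0.41470121])}
top {'fov_y': 56.11495402856559, 'cx': 320.74749206593674, 'cy': 200.911868579272, 'D': array([-0.02599618,  0.        ,  0.        ,  0.        ,  0.        ]), 'eye': array([383.83198626, 388.6497506 , 927.64657549]), 'rotation': array([-2.18761789,  2.18207614, -0.08478825])}
{'t': 0.1, 'joint_pos': array([ 1.20641924e+00,  1.24468073e-01,  1.65153318e+00, -1.36542425e-05,
        1.36752277e+00, -8.26271016e-02]), 'qd': array([-0.00036307, -0.00110789, -0.00171697,  0.0004018 , -0.00168025,
        0.00046138]), 'effort': array([ 4.50508742e-04, -4.18880403e+01, -3.61099148e+01,  7.76792667e-02,
        4.62032086e-02, -9.01409226e-05]), 'tool_pos': array([180.56790307, 623.82001239, 221.49424548]), 'eef_rot': array([-4.41046657e-01, -3.11005882e+00,  2.96258974e-03]), 'wrist_force': array([0.06930732, 0.30937458, 0.88724327]), 'wrist_torque': array([0.00388402, 0.05464198, 0.00515564]), 'gripper_force': 0.0, 'opening': 94.9430854060265}
```

View pics/scene0.png

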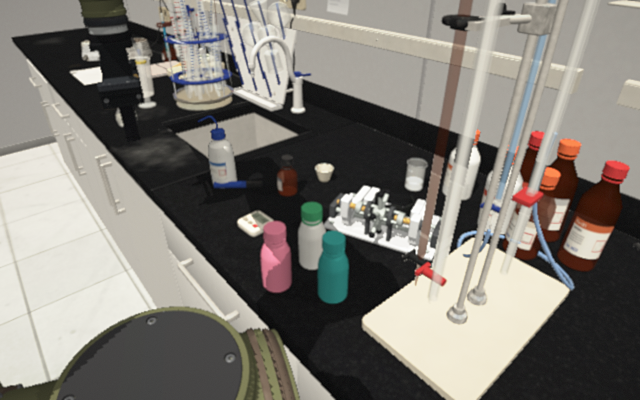

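View pics/top0.png

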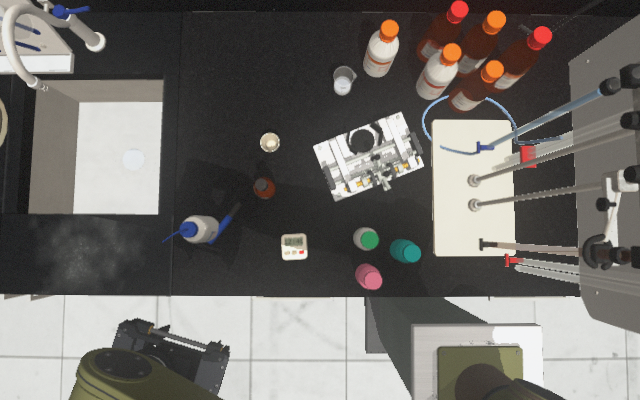

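The scene view shows the white bottle with the green cap at about (312,235), pink at (276,257), turquoise at (333,267) and the clamp at about (385,218). In the top view the white one is at (367,239), pink (368,277), turquoise (405,250), the clamp (368,155) and its pad (363,140). Things that could be mistaken for it are the white orange-capped bottles at top (380,50) and (437,72) and the blue wash bottle (200,228). My choice is the green-capped white bottle on the robot side of the clamp, and I'll check it in a crop.

Run:
```python
from h import *
f=load("top0"); g=load("scene0")
c=f["img"][100:300,300:440,::-1]; a=cv2.resize(c,None,fx=3,fy=3,interpolation=cv2.INTER_CUBIC)
d=g["img"][180:280,240:450,::-1]; 
b=cv2.resize(d,None,fx=1.8,fy=1.8,interpolation=cv2.INTER_CUBIC)
o=np.zeros((600,800,3),np.uint8); o[:,:420]=a; o[:180,421:421+378]=b[:180,:378]; cv2.imwrite("pics/crop.png",o)
def comp(fr,m,box):
    x0,y0,x1,y1=box; mm=np.zeros(m.shape,np.uint8); mm[y0:y1,x0:x1]=m[y0:y1,x0:x1]
    n,l,s,ce=cv2.connectedComponentsWithStats(mm); i=1+np.argmax(s[1:,4]); return s[i],ce[i],(l==i).astype(np.uint8)
for n,fr,box in(("top",f,(340,215,390,260)),("scene",g,(290,195,335,235))):
    h=cv2.cvtColor(fr["img"],cv2.COLOR_RGB2HSV); m=(h[...,0]>55)&(h[...,0]<82)&(h[...,1]>90)
    s,ce,_=comp(fr,m,box); print(n,"green",s,ce,"z118:",onz(fr,*ce,118).round(1))
h=cv2.cvtColor(f["img"],cv2.COLOR_RGB2HSV)
m=(h[...,2]>110)&(h[...,1]<70)
m=cv2.morphologyEx(m.astype(np.uint8),cv2.MORPH_CLOSE,np.ones((9,9)))
s,ce,l=comp(f,m,(305,100,430,215)); cs=cv2.findContours(l,0,2)[0]
r=cv2.minAreaRect(max(cs,key=cv2.contourArea)); P=cv2.boxPoints(r)
W=np.array([onz(f,*p,10) for p in P]); print("rect",P.round(1),W.round(1),np.linalg.norm(W-np.roll(W,1,0),axis=1))
```

```text
top green [361 232  18  17 246] [369.68292683 239.71138211] z118: [361.  280.9 118. ]
scene green [300 201  23  22 415] [311.16626506 211.09638554] z118: [362.7 281.3 118. ]
rect [[311.8 145.4]
 [428.7  99.2]
 [454.  163.1]
 [337.1 209.3]] [[590.5 408.6  10. ]
 [709.8 115.1  10. ]
 [547.3  55.5  10. ]
 [431.8 346.   10. ]] [170.63486017 316.80984863 173.09202842 312.60653807]
```

View pics/crop.png

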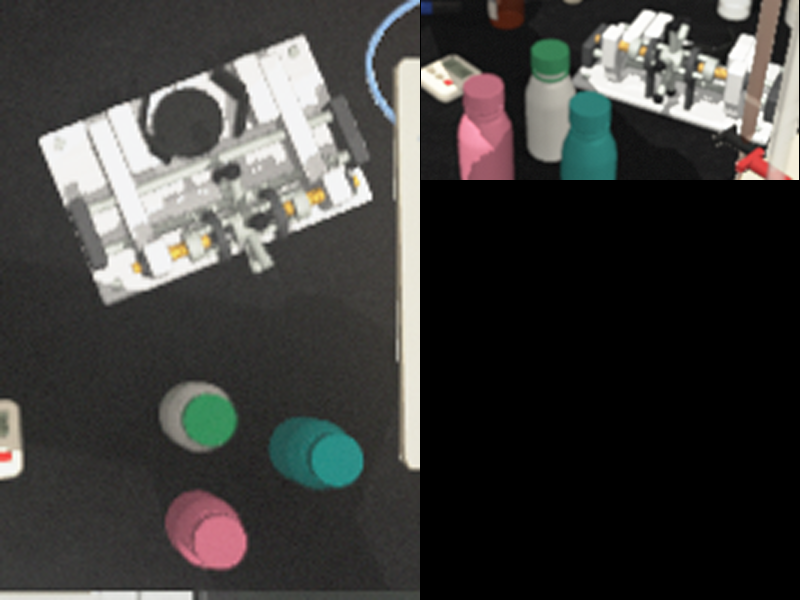

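The crop confirms an upright white bottle with a green cap. The clamp plate corners in the crop are about (38,138), (303,36), (372,198) and (107,304), with the pad disc at about (183,120). Next I'll work out the clamp frame and look for the spoke balls.

Run:
```python
from h import *
f=load("top0"); g=load("scene0")
C=[(38,138),(303,36),(372,198),(107,304)]
W=np.array([onz(f,300+(u+.5)/3-.5,100+(v+.5)/3-.5,10) for u,v in C]); print(W.round(1),np.linalg.norm(W-np.roll(W,1,0),axis=1).round(1))
c=W.mean(0); yd=(W[0]-W[1]+W[3]-W[2]); yaw=np.arctan2(yd[1],yd[0])-np.pi/2
xd=(W[0]-W[3]+W[1]-W[2]); yaw2=np.arctan2(xd[1],xd[0]); print("clamp",c[:2].round(1),"yaw",np.degrees([yaw,yaw2]).round(2))
yaw=(240*yaw+150*yaw2)/390
ex=np.array([np.cos(yaw),np.sin(yaw),0]);ey=np.array([-ex[1],ex[0],0])
pad=np.array([c[0],c[1],14])+50*ex; print("pad from plate",pad.round(1),"from disc",onz(f,300+183.5/3-.5,100+120.5/3-.5,14).round(1))
np.save("clamp.npy",np.array([c[0],c[1],yaw]))
o=[]
for n,fr in(("top",f),("scene",g)):
    pts=[]
    for k in range(12):
        t=np.radians(30*k); 
        pts.append(c*[1,1,0]+ex*(-50+48*np.sin(t))+[0,0,68+48*np.cos(t)])
    p=proj(fr,pts); print(n,p.round(0).tolist())
    u,v=p.mean(0).astype(int); s=22
    cr=fr["img"][v-s:v+s,u-s:u+s,::-1]; print(n,"crop",u-s,v-s)
    o.append(cv2.resize(cr,(396,396),interpolation=cv2.INTER_CUBIC))
cv2.imwrite("pics/spokes.png",np.hstack(o))
for n,z in(("pink",(368,281)),("turq",(412,253))): 
    print(n)
print("pink",onz(f,300+219/3,100+540/3,128).round(0),"turq",onz(f,300+337/3,100+459/3,128).round(0))
```

```text
[[589.8 407.2  10. ]
 [677.1 186.3  10. ]
 [540.6 131.2  10. ]
 [452.3 350.2  10. ]] [148.8 237.5 147.2 236.1]
clamp [564.9 268.7] yaw [21.77 22.24]
pad from plate [611.3 287.4  14. ] from disc [604.4 287.5  14. ]
top [[383.0, 167.0], [378.0, 158.0], [374.0, 152.0], [372.0, 152.0], [371.0, 156.0], [373.0, 164.0], [376.0, 174.0], [381.0, 182.0], [385.0, 188.0], [388.0, 190.0], [388.0, 186.0], [387.0, 178.0]]
top crop 357 148
scene [[382.0, 190.0], [386.0, 188.0], [388.0, 191.0], [388.0, 199.0], [386.0, 210.0], [382.0, 221.0], [378.0, 229.0], [374.0, 233.0], [372.0, 231.0], [371.0, 223.0], [374.0, 211.0], [378.0, 199.0]]
scene crop 357 188
pink
turq
pink [277. 276. 128.] turq [333. 192. 128.]
```

View pics/spokes.png

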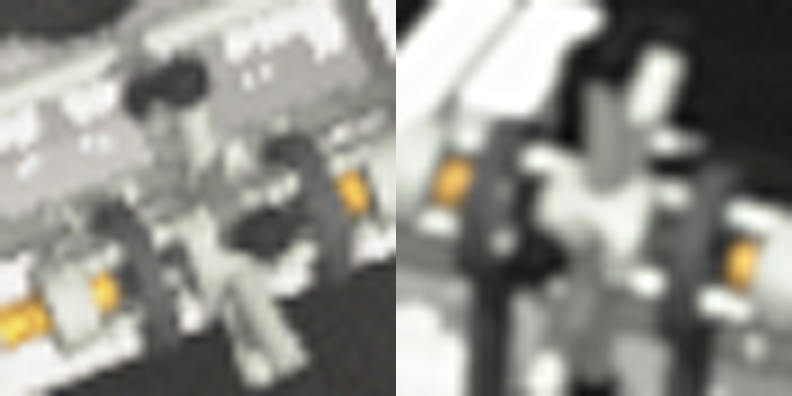

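The crop shows three spokes. A black ball near top pixel (386.4,173.5) puts one spoke about -15° from upright. Another ball at (375.3,157) gives about +43°, and a spoke runs toward the robot at about -77°. That makes the start angle about 0.75 rad. The measured positions are bottle (362,281), clamp centre (565,269) with yaw 22°, and pad about (608,287). I'll move off now.

play_rows --increments "0 0 0 0 0 -9.5 1; 0 0 0 0 0 -9.5 1; 0 0 0 0 0 -9.5 1; 0 0 0 0 0 -9.5 1; -0.005 -0.048 0 0 0 0 1; -0.005 -0.048 0 0 0 0 1; -0.005 -0.048 0 0 0 0 1; -0.005 -0.048 0 0 0 0 1"

```text
t: 1.1
tool_pos: [271.1, 452.0, 222.1]
eef_rot: [0.596, -3.084, 0.001]
wrist_force: [1.1, 0.1, -0.3]
opening: 95.1
gripper_force: 0.0
```

play_rows --increments "-0.005 -0.048 0 0 0 0 1; -0.005 -0.048 0 0 0 0 1; -0.005 -0.048 0.01 0 0 0 1; -0.005 -0.045 0.015 0 0 0 1; 0 0 0.015 0 0 0 1; 0 0 0.015 0 0 0 1; 0 0 0 0 0 0 1; 0 0 0 0 0 0 1"

```text
t: 2.1
tool_pos: [359.4, 286.5, 167.9]
eef_rot: [-0.598, 3.084, 0.0]
wrist_force: [-0.5, -0.1, 0.6]
opening: 95.4
gripper_force: 0.0
```

```bash
cat >> h.py <<'E'
def delta(x,y,z,yaw=None):
    s=bot.sense(); M=R.from_rotvec(s["eef_rot"]).as_matrix()
    d=M.T@(np.array([x,y,z])-s["tool_pos"])
    yw=np.load("clamp.npy")[2] if yaw is None else yaw
    T=np.array([[-np.cos(yw),-np.sin(yw),0],[-np.sin(yw),np.cos(yw),0],[0,0,-1]]).T
    print("t",s["t"],"pos",s["tool_pos"].round(1),"d",d.round(1),"turn",np.degrees(R.from_matrix(M.T@T).as_rotvec()).round(2),"F",s["wrist_force"].round(1),s["opening"])
E
python3 - <<'E'
from h import *
delta(362,281,112)
f=snap("top","top1"); g=snap("scene","scene1")
E
```

```text
t 2.1 pos [359.4 286.5 167.9] d [-0.3 -6.1 55.9] turn [ 0.01  0.01 -0.  ] F [-0.5 -0.1  0.6] 95.44768199274989
```

play_rows --increments "0 -0.006 0 0 0 0 1; 0 0 0.01 0 0 0 1; 0 0 0.01 0 0 0 1; 0 0 0.01 0 0 0 1; 0 0 0.01 0 0 0 1; 0 0 0.01 0 0 0 1; 0 0 0.004 0 0 0 1; 0 0 0 0 0 0 1"

```text
t: 3.2
tool_pos: [361.8, 280.0, 113.3]
eef_rot: [0.595, -3.084, 0.0]
wrist_force: [-0.6, 1.0, -0.9]
opening: 95.6
gripper_force: 0.0
```

play_rows --increments "0 0 0 0 0 0 0.2; 0 0 0 0 0 0 0.2; 0 0 0 0 0 0 0.2; 0 0 0 0 0 0 0.2; 0 0 0 0 0 0 0.2; 0 0 0 0 0 0 0.2; 0 0 0 0 0 0 0.2; 0 0 0 0 0 0 0.2" --newtons 20

```text
t: 4.2
tool_pos: [361.9, 280.0, 113.6]
eef_rot: [0.595, -3.085, 0.0]
wrist_force: [0.3, -0.6, -0.1]
opening: 37.5
gripper_force: 20.0
```

play_rows --increments "0 0 -0.006 0 0 0 0.2; 0 0 -0.018 0 0 0 0.2; 0 0 -0.02 0 0 0 0.2; 0 0 -0.022 0 0 0 0.2; 0 0 -0.022 0 0 0 0.2; 0 0 -0.022 0 0 0 0.2; 0 0 -0.022 0 0 0 0.2; 0 0 -0.013 0 0 0 0.2"

```text
t: 5.2
tool_pos: [362.4, 280.3, 261.1]
eef_rot: [-0.595, 3.082, 0.002]
wrist_force: [0.5, 0.4, -2.4]
opening: 37.4
gripper_force: 20.0
```

Run:
```python
from h import *
f=load("top0"); c=np.load("clamp.npy"); ex=np.array([np.cos(c[2]),np.sin(c[2]),0]); ey=np.array([-ex[1],ex[0],0]); o=np.array([c[0],c[1],0])
gr=cv2.cvtColor(f["img"],cv2.COLOR_RGB2GRAY)
for nm,dr,fix in(("x",ex,0),("y",ey,50*ex)):
    ss=np.arange(-55,105,3) if nm=="x" else np.arange(-60,61,3)
    P=np.array([o+fix+s*dr+[0,0,14] for s in ss]); p=proj(f,P)
    v=cv2.remap(gr,p[:,0].astype(np.float32)[None],p[:,1].astype(np.float32)[None],1)[0]
    print(nm,[(int(s),int(q)) for s,q in zip(ss,v)])
delta(609,287.5,262)
```

```text
x [(-55, 104), (-52, 124), (-49, 171), (-46, 178), (-43, 141), (-40, 151), (-37, 138), (-34, 151), (-31, 156), (-28, 180), (-25, 200), (-22, 200), (-19, 195), (-16, 180), (-13, 146), (-10, 147), (-7, 199), (-4, 224), (-1, 174), (2, 210), (5, 208), (8, 159), (11, 103), (14, 65), (17, 67), (20, 66), (23, 66), (26, 61), (29, 62), (32, 65), (35, 63), (38, 68), (41, 69), (44, 67), (47, 68), (50, 64), (53, 67), (56, 68), (59, 66), (62, 66), (65, 67), (68, 86), (71, 173), (74, 175), (77, 57), (80, 61), (83, 59), (86, 56), (89, 57), (92, 59), (95, 59), (98, 56), (101, 55), (104, 57)]
y [(-60, 242), (-57, 209), (-54, 71), (-51, 62), (-48, 59), (-45, 59), (-42, 81), (-39, 160), (-36, 232), (-33, 242), (-30, 210), (-27, 90), (-24, 68), (-21, 67), (-18, 68), (-15, 65), (-12, 66), (-9, 69), (-6, 69), (-3, 66), (0, 64), (3, 67), (6, 65), (9, 66), (12, 67), (15, 65), (18, 66), (21, 67), (24, 70), (27, 108), (30, 169), (33, 123), (36, 77), (39, 161), (42, 242), (45, 244), (48, 244), (51, 245), (54, 244), (57, 235), (60, 217)]
t 5.2 pos [362.4 280.3 261.1] d [-2.316e+02 -8.510e+01 -2.000e-01] turn [ 0.03  0.17 -0.1 ] F [ 0.5  0.4 -2.4] 37.400411753207266
```

The pad disc spans plate-x 11..69 mm and is 60 mm across, so its centre is at plate-x 40 and the plate isn't centred on the clamp origin. I'll check the turnbuckle axis using the orange threads in both views.

Run:
```python
from h import *
c=np.load("clamp.npy"); M=np.array([[np.cos(c[2]),np.sin(c[2])],[-np.sin(c[2]),np.cos(c[2])]])
for n,box in(("top0",(320,140,430,210)),("scene0",(330,180,450,250))):
    f=load(n); h=cv2.cvtColor(f["img"],cv2.COLOR_RGB2HSV); m=((h[...,0]>12)&(h[...,0]<28)&(h[...,1]>120)&(h[...,2]>120)).astype(np.uint8)
    x0,y0,x1,y1=box; mm=m*0; mm[y0:y1,x0:x1]=m[y0:y1,x0:x1]
    k,l,s,ce=cv2.connectedComponentsWithStats(mm)
    for i in range(1,k):
        if s[i,4]>3: print(n,ce[i].round(1),s[i,4],(M@(onz(f,*ce[i],68)[:2]-c[:2])).round(1))
# ball rays on plane y=0
ex=np.array([M[0,0],M[0,1],0]);ey=np.array([-ex[1],ex[0],0])
f=load("top0")
for u,v in((386.4,173.5),(375.3,157.4)):
    e,d=ray(f,u,v); o=np.array([c[0],c[1],0]); t=((o-e)@ey)/(d@ey); p=e+t*d-o; print("ball",(p@ex).round(1),p[2].round(1))
    for z in (114,102): q=onz(f,u,v,z)-o; print(z,(q@ex).round(1),(q@ey).round(1))
```

```text
top0 [405. 165.] 21 [-59.5 -59.9]
top0 [395.9 168.9] 9 [-60.1 -36.6]
top0 [368.5 180. ] 6 [-60.5  32.2]
top0 [359.3 183.2] 20 [-59.4  54.8]
top0 [345.5 189. ] 6 [-60.1  89.4]
scene0 [337.5 201. ] 4 [-58.5  91.6]
scene0 [351.9 205.4] 17 [-59.5  58. ]
scene0 [363.  207.7] 11 [-57.   34.4]
scene0 [394.5 217. ] 10 [-58.3 -33.7]
scene0 [405.9 220.4] 26 [-59.  -57.4]
ball -65.7 122.2
114 -65.2 -1.8
102 -64.3 -4.5
ball -19.0 80.1
114 -23.2 7.1
102 -21.7 4.6
```

The axis is at plate-x -60, so the clamp origin is plate-x -10. That puts the origin at about (556,264) and the pad at about (602.5,284.5). The spokes are then at about -6°, 54° and -66°, so the start angle is about 0.94 rad.

play_rows --increments "-0.015 -0.006 0 0 0 0 0.2; -0.03 -0.012 0 0 0 0 0.2; -0.035 -0.013 0 0 0 0 0.2; -0.035 -0.013 0 0 0 0 0.2; -0.035 -0.013 0 0 0 0 0.2; -0.035 -0.013 0 0 0 0 0.2; -0.028 -0.011 0 0 0 0 0.2; -0.011 -0.005 0 0 0 0 0.2"

```text
t: 6.2
tool_pos: [603.3, 282.8, 256.2]
eef_rot: [0.593, -3.082, 0.001]
wrist_force: [-0.2, -0.3, -1.5]
opening: 37.3
gripper_force: 20.0
```

Run:
```python
from h import *
c=np.load("clamp.npy"); np.save("clamp.npy",[556,264,c[2]])
delta(602.5,284.5,129)
f=snap("top","top2"); g=snap("scene","scene2")
for n,fr in(("top",f),("scene",g)):
    h=cv2.cvtColor(fr["img"],cv2.COLOR_RGB2HSV);
```

```text
t 6.2 pos [603.3 282.8 256.2] d [ -0.2   1.9 127.2] turn [-0.01 -0.18 -0.16] F [-0.2 -0.3 -1.5] 37.28527718235354
```

play_rows --increments "0 0.002 0.008 0 0 0 0.2; 0 0 0.014 0 0 0 0.2; 0 0 0.016 0 0 0 0.2; 0 0 0.016 0 0 0 0.2; 0 0 0.014 0 0 0 0.2; 0 0 0.01 0 0 0 0.2; 0 0 0.006 0 0 0 0.2; 0 0 0 0 0 0 0.2"

```text
t: 7.3
tool_pos: [601.0, 285.4, 174.3]
eef_rot: [0.595, -3.084, 0.0]
wrist_force: [-0.8, 0.3, -2.0]
opening: 38.1
gripper_force: 20.0
```

Run:
```python
from h import *
delta(602.5,284.5,128)
f=snap("top","top3"); g=snap("scene","scene3")
a=cv2.resize(f["img"][90:220,300:440,::-1],None,fx=3,fy=3,interpolation=cv2.INTER_CUBIC)
b=cv2.resize(g["img"][130:260,330:450,::-1],None,fx=3,fy=3,interpolation=cv2.INTER_CUBIC)
cv2.imwrite("pics/c3.png",np.hstack([a,b]))
```

```text
t 7.3 pos [601.  285.4 174.3] d [-1.  -1.4 46.3] turn [ 0.   -0.03 -0.1 ] F [-0.8  0.3 -2. ] 38.1457569023566
```

View pics/c3.png

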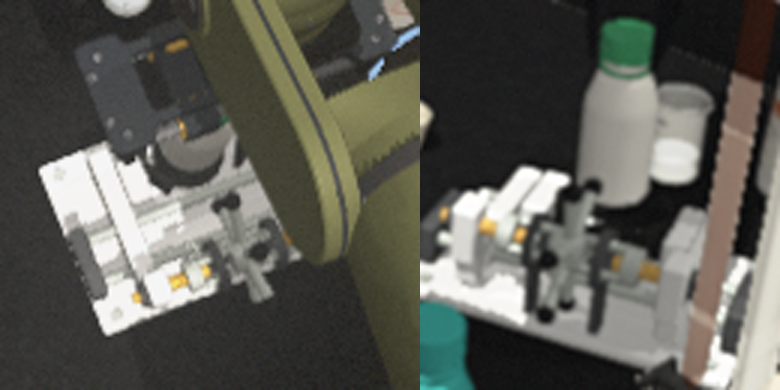

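The top crop shows the gripper and a grey-white bottle over the pad. The scene crop shows the green-capped bottle at about px (398,167) with no gripper visible, so I'll compare that with its projection.

Run:
```python
from h import *
g=load("scene3"); f=load("top3")
for z in(46,174,188): print(z,proj(g,[[601,285.4,z]]).round(1),proj(f,[[601,285.4,z]]).round(1))
for n,fr in(("scene",g),("top",f)):
    h=cv2.cvtColor(fr["img"],cv2.COLOR_RGB2HSV); m=((h[...,0]>55)&(h[...,0]<82)&(h[...,1]>90)).astype(np.uint8)
    k,l,s,ce=cv2.connectedComponentsWithStats(m)
    for i in range(1,k):
        if s[i,4]>15: print(n,s[i],ce[i].round(1),onz(fr,*ce[i],178).round(1))
cv2.imwrite("pics/s3.png",g["img"][:,:,::-1])
```

```text
46 [[392.1 198.6]] [[363.  137.9]]
174 [[398.5 146.4]] [[370.2 122.8]]
188 [[399.2 140.2]] [[371.2 120.8]]
scene [389 135  20  17 277] [398.6 143.3] [605.8 289.8 178. ]
```

View pics/s3.png

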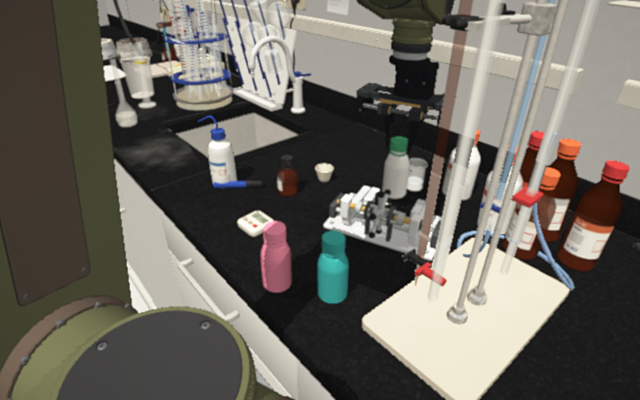

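The full view confirms the gripper holding the green-capped bottle at (398,165) over the clamp, where the projection puts it. Lowering it now.

play_rows --increments "-0.001 -0.001 0.008 0 0 0 0.2; 0 0 0.01 0 0 0 0.2; 0 0 0.01 0 0 0 0.2; 0 0 0.006 0 0 0 0.2; 0 0 0.004 0 0 0 0.2; 0 0 0.002 0 0 0 0.2; 0 0 0.001 0 0 0 0.2; 0 0 0.001 0 0 0 0.2"

```text
t: 8.4
tool_pos: [602.6, 285.0, 133.0]
eef_rot: [-0.595, 3.084, 0.0]
wrist_force: [0.1, -1.2, -2.0]
opening: 37.6
gripper_force: 20.0
```

play_rows --increments "0 0 0.001 0 0 0 0.2; 0 0 0 0 0 0 0.2; 0 0 0.001 0 0 0 0.2; 0 0 0 0 0 0 0.2; 0 0 0.001 0 0 0 0.2; 0 0 0 0 0 0 0.2; 0 0 0 0 0 0 0.2; 0 0 0 0 0 0 0.2"

```text
t: 9.4
tool_pos: [602.5, 284.9, 129.7]
eef_rot: [-0.595, 3.085, 0.0]
wrist_force: [-0.0, 0.0, -2.5]
opening: 37.8
gripper_force: 20.0
```

play_rows --increments "0 0 0.0005 0 0 0 0.2; 0 0 0.0005 0 0 0 0.2; 0 0 0.0005 0 0 0 0.2; 0 0 0.0005 0 0 0 0.2; 0 0 0 0 0 0 0.2; 0 0 0 0 0 0 0.2; 0 0 0 0 0 0 0.2; 0 0 0 0 0 0 0.2"

```text
t: 10.4
tool_pos: [602.5, 284.9, 127.7]
eef_rot: [-0.595, 3.084, 0.0]
wrist_force: [-0.5, 0.1, -2.3]
opening: 37.6
gripper_force: 20.0
```

play_rows --increments "0 0 0.0005 0 0 0 0.2; 0 0 0.0005 0 0 0 0.2; 0 0 0.0005 0 0 0 0.2; 0 0 0 0 0 0 0.2; 0 0 0 0 0 0 0.2; 0 0 0 0 0 0 0.2; 0 0 0 0 0 0 0.2; 0 0 0 0 0 0 0.2"

```text
t: 11.4
tool_pos: [603.1, 285.2, 127.7]
eef_rot: [-0.595, 3.083, 0.001]
wrist_force: [-1.3, -0.9, 6.2]
opening: 38.1
gripper_force: 20.0
```

play_rows --increments "0 0 -0.0005 0 0 0 0.2; 0 0 0 0 0 0 0.6; 0 0 0 0 0 0 0.8; 0 0 0 0 0 0 0.8; 0 0 0 0 0 0 0.8; 0 0 0 0 0 0 0.8; 0 0 0 0 0 0 0.8; 0 0 0 0 0 0 0.8"

```text
t: 12.4
tool_pos: [602.4, 284.9, 126.7]
eef_rot: [0.596, -3.085, 0.0]
wrist_force: [-0.0, 0.1, 0.3]
opening: 76.1
gripper_force: 0.0
```

play_rows --increments "0 0 -0.005 0 0 0 0.8; 0 0 -0.012 0 0 0 0.8; 0 0 -0.02 0 0 0 0.8; 0 0 -0.02 0 0 0 0.8; 0.005 0 -0.015 0 0 0 0.5; 0.03 0 0 0 0 0 0; 0.04 0 0 0 0 0 0; 0.04 0 0 0 0 0 0"

```text
t: 13.4
tool_pos: [494.5, 241.6, 199.4]
eef_rot: [-0.595, 3.084, 0.0]
wrist_force: [-0.2, -0.2, 0.5]
opening: 41.8
gripper_force: 0.0
```

Run:
```python
from h import *
c=np.load("clamp.npy"); ex=np.array([np.cos(c[2]),np.sin(c[2])])
# finger parked: clamp x -82, y 0
p=c[:2]+ex*-84; delta(p[0],p[1],125)
g=snap("scene","scene4"); f=snap("top","top4")
for n,fr in(("scene",g),("top",f)):
    h=cv2.cvtColor(fr["img"],cv2.COLOR_RGB2HSV); m=((h[...,0]>55)&(h[...,0]<82)&(h[...,1]>90)).astype(np.uint8)
    k,l,s,ce=cv2.connectedComponentsWithStats(m)
    for i in range(1,k):
        if s[i,4]>15: print(n,s[i],ce[i].round(1),onz(fr,*ce[i],132).round(1))
print(proj(g,[[602.5,284.8,14]]),proj(f,[[602.5,284.8,14]]))
b=cv2.resize(g["img"][130:250,330:450,::-1],None,fx=4,fy=4,interpolation=cv2.INTER_CUBIC)
a=cv2.resize(f["img"][100:220,330:410,::-1],None,fx=4,fy=4,interpolation=cv2.INTER_CUBIC)
cv2.imwrite("pics/c4.png",np.hstack([a,b]))
```

```text
t 13.4 pos [494.5 241.6 199.4] d [18.7 -2.3 74.4] turn [-0.    0.03 -0.1 ] F [-0.2 -0.2  0.5] 41.75043523491962
scene [388 156  19  17 248] [397.1 164.2] [603.  284.8 132. ]
top [359 118  18  20 275] [367.1 127.3] [603.1 286.6 132. ]
[[391.29898117 210.31401167]] [[361.77805192 140.41007011]]
```

View pics/c4.png

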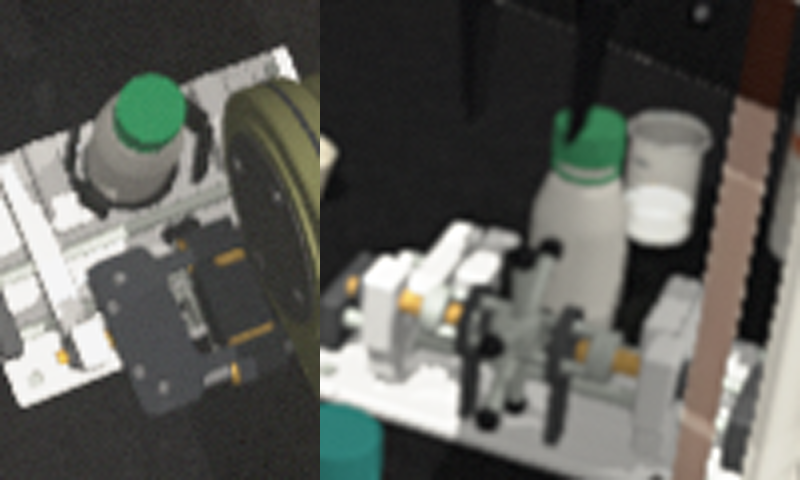

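The bottle stands upright and free on the pad at about (603,285), and its cap appears at crop (588,140). Next I'll bring the closed fingertips down behind the upper spoke.

play_rows --increments "0.017 -0.002 0 0 0 0 0; 0 0 0.015 0 0 0 0; 0 0 0.018 0 0 0 0; 0 0 0.018 0 0 0 0; 0 0 0.016 0 0 0 0; 0 0 0.01 0 0 0 0; 0 0 0.006 0 0 0 0; 0 0 0 0 0 0 0" --newtons 20

```text
t: 14.5
tool_pos: [480.6, 233.9, 115.4]
eef_rot: [0.595, -3.084, 0.0]
wrist_force: [-0.7, -0.4, 0.0]
opening: 0.7
gripper_force: 0.0
```

```bash
cat >> h.py <<'E'
def cl():
    c=np.load("clamp.npy"); s=bot.sense(); p=s["tool_pos"][:2]-c[:2]; co,si=np.cos(c[2]),np.sin(c[2]); F=s["wrist_force"]
    x,y=co*p[0]+si*p[1],-si*p[0]+co*p[1]
    print("t",s["t"],"clamp xyz",np.round([x,y,s["tool_pos"][2]],1),"Fx,Fy,Fz",np.round([co*F[0]+si*F[1],-si*F[0]+co*F[1],F[2]],1),"open",round(s["opening"],1))
E
python3 - <<'E'
from h import *
cl()
f=load("scene4"); c=np.load("clamp.npy"); ex=np.array([np.cos(c[2]),np.sin(c[2]),0]);ey=np.array([-ex[1],ex[0],0]); o=np.array([c[0],c[1],0])
for u,v in((380.5,194.3),(387,191.8),(371.8,216.3),(371.8,234.5),(378.8,231.3)):
    e,d=ray(f,u,v); t=((o-e)@ey)/(d@ey); p=e+t*d-o; x,z=p@ex+50,p[2]-68; print(round(x,1),round(z,1),"r",np.hypot(x,z).round(1),"ang",np.degrees(np.arctan2(x,z)).round(1))
E
```

```text
t 14.5 clamp xyz [-81.2   0.3 115.4] Fx,Fy,Fz [-0.8 -0.1  0. ] open 0.7
-1.2 45.2 r 45.2 ang -1.5
42.1 27.6 r 50.4 ang 56.8
-42.4 18.1 r 46.1 ang -66.9
-31.4 -33.1 r 45.6 ang -136.5
14.4 -55.5 r 57.4 ang 165.5
```

play_rows --increments "-0.003 0 0 0 0 0 0; -0.003 0 0 0 0 0 0; -0.002 0 0 0 0 0 0; -0.002 0 0 0 0 0 0; -0.002 0 0 0 0 0 0; -0.002 0 0 0 0 0 0; -0.002 0 0 0 0 0 0; -0.002 0 0 0 0 0 0"

```text
t: 15.5
tool_pos: [496.5, 240.0, 115.9]
eef_rot: [0.595, -3.082, 0.002]
wrist_force: [-4.6, -3.7, 4.6]
opening: 0.4
gripper_force: 3.0
```

```bash
python3 -c "
from h import *
cl()"
```

```text
t 15.5 clamp xyz [-64.1  -0.  115.9] Fx,Fy,Fz [-5.7 -1.7  4.6] open 0.4
```

play_rows --increments "-0.003 0 0.0003 0 0 0 0; -0.003 0 0.0005 0 0 0 0; -0.003 0 0.0006 0 0 0 0; -0.003 0 0.0009 0 0 0 0; -0.003 0 0.0011 0 0 0 0; -0.003 0 0.0014 0 0 0 0; -0.003 0 0.0015 0 0 0 0; -0.003 0 0.0019 0 0 0 0"

```text
t: 16.5
tool_pos: [519.6, 249.4, 108.3]
eef_rot: [0.596, -3.084, 0.001]
wrist_force: [-3.5, -2.0, 6.5]
opening: 0.2
gripper_force: 3.4
```

```bash
python3 -c "
from h import *
cl()"
```

```text
t 16.5 clamp xyz [-3.930e+01  1.000e-01  1.083e+02] Fx,Fy,Fz [-4.  -0.5  6.5] open 0.2
```

play_rows --increments "-0.003 0 0.002 0 0 0 0; -0.001 0 0.001 0 0 0 0; 0.005 0 0 0 0 0 0; 0 0 -0.016 0 0 0 0; 0 0 -0.022 0 0 0 0; 0 0 -0.002 0 0 0 0; 0.02 0 0 0 0 0 0; 0.028 0 0 0 0 0 0"

```text
t: 17.5
tool_pos: [473.8, 231.1, 144.2]
eef_rot: [0.595, -3.084, 0.0]
wrist_force: [-0.3, -0.3, 0.3]
opening: 0.3
gripper_force: 0.0
```

play_rows --increments "0 0 0 0 0 0 0; 0 0 0.012 0 0 0 0; 0 0 0.012 0 0 0 0; 0 0 0.003 0 0 0 0; -0.002 0 0 0 0 0 0; -0.002 0 0 0 0 0 0; -0.002 0 0 0 0 0 0; -0.002 0 0 0 0 0 0"

```text
t: 18.5
tool_pos: [482.0, 234.4, 117.8]
eef_rot: [-0.595, 3.084, 0.0]
wrist_force: [-0.5, 0.0, -0.2]
opening: 0.6
gripper_force: 0.1
```

```bash
python3 -c "
from h import *
cl()"
```

```text
t 18.5 clamp xyz [-79.7   0.2 117.8] Fx,Fy,Fz [-0.4  0.2 -0.2] open 0.6
```

play_rows --increments "-0.001 0 0.002 0 0 0 0; -0.002 0 0 0 0 0 0; -0.002 0 0 0 0 0 0; -0.002 0 0 0 0 0 0; -0.002 0 -0.0003 0 0 0 0; -0.002 0 -0.0003 0 0 0 0; -0.002 0 -0.0002 0 0 0 0; -0.002 0 0 0 0 0 0"

```text
t: 19.5
tool_pos: [494.7, 239.3, 116.5]
eef_rot: [0.595, -3.082, 0.002]
wrist_force: [-4.4, -3.6, 5.4]
opening: 0.3
gripper_force: 3.2
```

```bash
python3 -c "
from h import *
cl()"
```

```text
t 19.5 clamp xyz [-66.1  -0.  116.5] Fx,Fy,Fz [-5.4 -1.7  5.4] open 0.3
```

play_rows --increments "-0.0035 0 0.0002 0 0 0 0; -0.0035 0 0.0005 0 0 0 0; -0.0035 0 0.0008 0 0 0 0; -0.0035 0 0.0011 0 0 0 0; -0.0035 0 0.0014 0 0 0 0; -0.003 0 0.0015 0 0 0 0; -0.003 0 0.0017 0 0 0 0; -0.003 0 0.002 0 0 0 0"

```text
t: 20.5
tool_pos: [520.2, 249.7, 108.0]
eef_rot: [0.596, -3.084, 0.001]
wrist_force: [-3.5, -2.0, 5.9]
opening: 0.8
gripper_force: 3.5
```

play_rows --increments "-0.003 0 0.002 0 0 0 0; -0.0005 0 0.0005 0 0 0 0; 0.005 0 0 0 0 0 0; 0 0 -0.016 0 0 0 0; 0 0 -0.022 0 0 0 0; 0 0 -0.002 0 0 0 0; 0.02 0 0 0 0 0 0; 0.028 0 0 0 0 0 0"

```text
t: 21.5
tool_pos: [473.8, 231.2, 144.3]
eef_rot: [0.595, -3.084, -0.0]
wrist_force: [0.1, 0.1, 0.6]
opening: 0.5
gripper_force: 0.0
```

play_rows --increments "0 0 0 0 0 0 0; 0 0 0.012 0 0 0 0; 0 0 0.012 0 0 0 0; 0 0 0.005 0 0 0 0; -0.002 0 0 0 0 0 0; -0.002 0 0 0 0 0 0; -0.002 0 0 0 0 0 0; -0.002 0 0 0 0 0 0"

```text
t: 22.5
tool_pos: [482.0, 234.4, 116.0]
eef_rot: [-0.595, 3.084, 0.0]
wrist_force: [0.2, -0.5, 0.7]
opening: 0.7
gripper_force: 0.4
```

Run:
```python
from h import *
cl(); f=snap("scene","scene5")
b=cv2.resize(f["img"][140:250,330:450,::-1],None,fx=5,fy=5,interpolation=cv2.INTER_CUBIC)
cv2.imwrite("pics/c5.png",b)
```

```text
t 22.5 clamp xyz [-79.7   0.3 116. ] Fx,Fy,Fz [-0.  -0.6  0.7] open 0.7
```

View pics/c5.png

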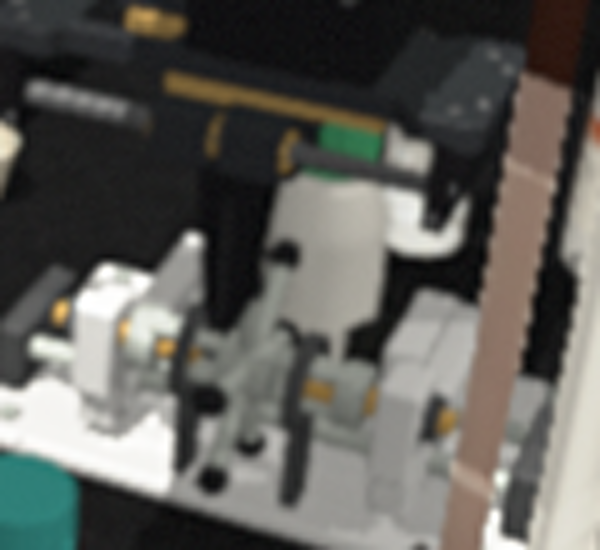

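The crop shows the bottle standing between the jaws and a spoke ball at (285,252), which is about +45°. The fingers sit behind the next spoke, and the angle is now about 2.9 rad. From here I push with care and watch the force.

play_rows --increments "-0.002 0 0 0 0 0 0; -0.002 0 0 0 0 0 0; -0.002 0 0 0 0 0 0; -0.002 0 0 0 0 0 0; -0.002 0 -0.0003 0 0 0 0; -0.002 0 -0.0003 0 0 0 0; -0.001 0 -0.0002 0 0 0 0; 0 0 0 0 0 0 0"

```text
t: 23.55
tool_pos: [492.9, 238.5, 116.9]
eef_rot: [0.595, -3.082, 0.002]
wrist_force: [-5.0, -3.5, 6.0]
opening: 0.2
gripper_force: 3.3
```

```bash
python3 -c "
from h import *
cl()"
```

```text
t 23.55 clamp xyz [-68.1  -0.  116.9] Fx,Fy,Fz [-6.  -1.4  6. ] open 0.2
```

play_rows --increments "-0.001 0 0 0 0 0 0; -0.001 0 0 0 0 0 0; -0.001 0 0 0 0 0 0; -0.001 0 0 0 0 0 0; -0.001 0 0.0002 0 0 0 0; -0.001 0 0.0002 0 0 0 0; 0 0 0 0 0 0 0; 0 0 0 0 0 0 0"

```text
t: 24.55
tool_pos: [498.5, 240.8, 116.3]
eef_rot: [0.595, -3.082, 0.002]
wrist_force: [-3.8, -3.4, 4.5]
opening: 0.4
gripper_force: 2.8
```

play_rows --increments "-0.001 0 0.0001 0 0 0 0; -0.001 0 0.0001 0 0 0 0; -0.001 0 0.0002 0 0 0 0; -0.001 0 0.0002 0 0 0 0; -0.001 0 0.0002 0 0 0 0; -0.001 0 0.0002 0 0 0 0; 0 0 0 0 0 0 0; 0 0 0 0 0 0 0"

```text
t: 25.55
tool_pos: [504.2, 243.1, 115.3]
eef_rot: [0.595, -3.083, 0.002]
wrist_force: [-4.2, -1.9, 4.7]
opening: 0.5
gripper_force: 2.6
```

```bash
python3 -c "
from h import *
cl()"
```

```text
t 25.55 clamp xyz [-55.9  -0.  115.3] Fx,Fy,Fz [-4.6 -0.2  4.7] open 0.5
```

play_rows --increments "-0.001 0 0.0003 0 0 0 0; -0.001 0 0.0003 0 0 0 0; -0.001 0 0.0003 0 0 0 0; -0.001 0 0.0003 0 0 0 0; -0.001 0 0.0004 0 0 0 0; -0.001 0 0.0004 0 0 0 0; 0 0 0 0 0 0 0; 0 0 0 0 0 0 0"

```text
t: 26.55
tool_pos: [509.2, 245.1, 113.7]
eef_rot: [0.595, -3.081, 0.002]
wrist_force: [-7.1, -4.2, 7.6]
opening: 0.2
gripper_force: 4.6
```

```bash
python3 -c "
from h import *
cl()"
```

```text
t 26.55 clamp xyz [-50.5  -0.  113.7] Fx,Fy,Fz [-8.1 -1.2  7.6] open 0.2
```

play_rows --increments "-0.0005 0 0.0002 0 0 0 0; -0.0005 0 0.0002 0 0 0 0; -0.0005 0 0.0002 0 0 0 0; 0 0 0 0 0 0 0; 0 0 0 0 0 0 0; 0 0 0 0 0 0 0; 0 0 0 0 0 0 0; 0 0 0 0 0 0 0"

```text
t: 27.55
tool_pos: [510.1, 245.4, 113.3]
eef_rot: [0.595, -3.079, 0.003]
wrist_force: [-10.2, -4.4, 10.2]
opening: 0.5
gripper_force: 6.2
```

```bash
python3 -c "
from h import *
cl()"
```

```text
t 27.55 clamp xyz [-4.960e+01 -1.000e-01  1.133e+02] Fx,Fy,Fz [-11.1  -0.3  10.2] open 0.5
```

The force has risen clearly, so I'll hold still to see where it settles.

play_rows --increments "0 0 0 0 0 0 0; 0 0 0 0 0 0 0; 0 0 0 0 0 0 0; 0 0 0 0 0 0 0; 0 0 0 0 0 0 0; 0 0 0 0 0 0 0; 0 0 0 0 0 0 0; 0 0 0 0 0 0 0"

```text
t: 28.55
tool_pos: [510.1, 245.4, 113.3]
eef_rot: [0.595, -3.079, 0.003]
wrist_force: [-9.3, -6.2, 10.5]
opening: 0.5
gripper_force: 6.2
```

```bash
python3 -c "
from h import *
cl(); s=bot.sense(); print(s['joint_pos'],s['effort'],s['wrist_torque'])"
```

```text
t 28.55 clamp xyz [-4.950e+01 -1.000e-01  1.133e+02] Fx,Fy,Fz [-11.   -2.3  10.5] open 0.5
[ 3.54064756e-01  3.73631047e-02  1.93338123e+00 -9.98254018e-04
  1.17640901e+00 -1.59796276e+00] [ 2.87017627e-01 -3.01609719e+01 -3.36209536e+01  3.63754202e-01
 -2.98278786e+00 -3.17945704e-02] [-0.92206296  1.73668571 -0.01848298]
```

The push settled at 11 N along x and 10.5 N down. That is about 14 N tangential near r 39 mm, or roughly 0.5 N m, so it may be a little above the best range. I'll back off and feel the reverse breakaway from the other side of the spoke to judge the tension, easing it slightly if needed.

play_rows --increments "0.001 0 0 0 0 0 0; 0.002 0 0 0 0 0 0; 0.003 0 0 0 0 0 0; 0 0 -0.014 0 0 0 0; 0 0 -0.022 0 0 0 0; 0 0 -0.004 0 0 0 0; -0.018 0 0 0 0 0 0; -0.018 0 0 0 0 0 0"

```text
t: 29.55
tool_pos: [539.9, 257.8, 152.3]
eef_rot: [-0.596, 3.084, 0.0]
wrist_force: [-0.4, 0.0, 0.8]
opening: 0.2
gripper_force: 0.0
```

Run:
```python
from h import *
cl(); f=snap("scene","scene6"); h=cv2.cvtColor(f["img"],cv2.COLOR_RGB2HSV); m=((h[...,0]>55)&(h[...,0]<82)&(h[...,1]>90)).astype(np.uint8)
k,l,s,ce=cv2.connectedComponentsWithStats(m)
for i in range(1,k):
    if s[i,4]>15: print(s[i],ce[i].round(1),onz(f,*ce[i],132).round(1))
b=cv2.resize(f["img"][140:250,330:450,::-1],None,fx=5,fy=5,interpolation=cv2.INTER_CUBIC)
cv2.imwrite("pics/c6.png",b)
```

```text
t 29.55 clamp xyz [-17.2   0.2 152.3] Fx,Fy,Fz [-0.4  0.2  0.8] open 0.2
[391 157  17  16 209] [399.5 164.4] [606.4 281.1 132. ]
```

View pics/c6.png

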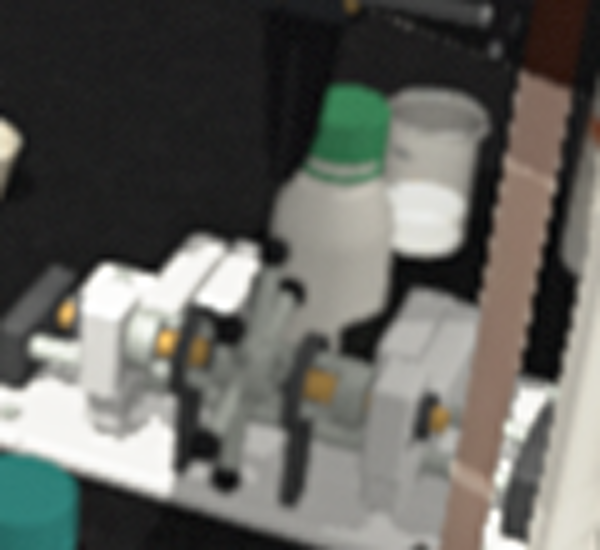

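The crop shows the bottle held between the jaws, with the cap at (357,125) possibly leaning slightly to the right compared with before. I'll measure the tilt from the silhouette.

Run:
```python
from h import *
f=snap("top","top6")
def cap(fr):
    h=cv2.cvtColor(fr["img"],cv2.COLOR_RGB2HSV); m=((h[...,0]>55)&(h[...,0]<82)&(h[...,1]>90)).astype(np.uint8)
    k,l,s,ce=cv2.connectedComponentsWithStats(m)
    return [(s[i].tolist(),ce[i].round(1).tolist(),onz(fr,*ce[i],132).round(1).tolist()) for i in range(1,k) if s[i,4]>15]
print("top6",cap(f)); print("top4",cap(load("top4")))
for n in("scene4","scene6"):
    g=load(n)["img"].astype(np.float32); gr=cv2.GaussianBlur(g.max(2),(3,3),0); out=[]
    for v in range(158,206,3):
        r=gr[v,370:425]; d=np.diff(r); i=int(np.argmax(d[:35])); j=int(np.argmin(d[18:]))+18
        out.append((v,371+i,371+j,r[max(i-2,0):i+3].astype(int).tolist()[::4],r[j-1:j+3].astype(int).tolist()))
    print(n); [print(o) for o in out]
```

```text
top6 [([361, 118, 11, 19, 150], [365.7, 127.5], [602.7, 289.4, 132.0])]
top4 [([359, 118, 18, 20, 275], [367.1, 127.3], [603.1, 286.6, 132.0])]
scene4
(158, 397, 393, [18, 106], [73, 51, 28, 18])
(161, 396, 392, [24, 109], [94, 77, 47, 24])
(164, 395, 406, [39, 114], [121, 107, 90, 94])
(167, 388, 405, [29, 83], [117, 113, 100, 88])
(170, 388, 424, [29, 94], [162, 150, 122])
(173, 387, 424, [29, 108], [157, 138, 102])
(176, 386, 424, [30, 131], [146, 118, 76])
(179, 384, 424, [30, 117], [160, 109, 58])
(182, 383, 423, [29, 116], [197, 156, 96, 44])
(185, 383, 423, [26, 119], [167, 114, 59, 25])
(188, 383, 422, [43, 118], [180, 137, 82, 37])
(191, 391, 407, [29, 145], [152, 109, 58, 35])
(194, 385, 406, [27, 111], [163, 137, 90, 43])
(197, 384, 406, [63, 142], [154, 116, 65, 28])
(200, 378, 406, [52, 101], [141, 96, 46, 18])
(203, 378, 405, [40, 102], [145, 108, 63, 30])
scene6
(158, 396, 406, [17, 115], [88, 73, 56, 46])
(161, 395, 424, [16, 122], [129, 126, 118])
(164, 394, 423, [16, 106], [121, 117, 111, 106])
(167, 393, 424, [17, 86], [147, 136, 125])
(170, 392, 424, [17, 89], [163, 150, 122])
(173, 390, 424, [20, 91], [154, 135, 99])
(176, 388, 424, [31, 126], [145, 117, 74])
(179, 386, 424, [30, 126], [160, 109, 58])
(182, 385, 423, [28, 126], [197, 157, 97, 45])
(185, 384, 423, [22, 108], [167, 115, 59, 24])
(188, 387, 422, [32, 122], [180, 137, 82, 38])
(191, 388, 408, [28, 135], [161, 133, 91, 62])
(194, 373, 408, [224, 240], [154, 113, 60, 25])
(197, 391, 408, [41, 143], [143, 99, 50, 22])
(200, 391, 407, [114, 144], [152, 116, 68, 33])
(203, 379, 404, [67, 110], [120, 101, 77, 54])
```

The finger hides the left part of the cap in that view. The body's left and right edges both shifted by the same ~1.5 px (2–3 mm, toward clamp -y), so it's a plain shift without tilt. I'll carry on with the reverse feel.

play_rows --increments "-0.009 0 0 0 0 0 0; 0 0 0.01 0 0 0 0; 0 0 0.014 0 0 0 0; 0 0 0.01 0 0 0 0; 0 0 0.004 0 0 0 0; 0.002 0 0 0 0 0 0; 0.002 0 0 0 0 0 0; 0 0 0 0 0 0 0"

```text
t: 30.65
tool_pos: [544.4, 259.5, 115.0]
eef_rot: [-0.595, 3.084, 0.0]
wrist_force: [0.1, -0.7, 0.2]
opening: 0.6
gripper_force: 0.0
```

```bash
python3 -c "
from h import *
cl()"
```

```text
t 30.65 clamp xyz [-1.24e+01  1.00e-01  1.15e+02] Fx,Fy,Fz [-0.2 -0.7  0.2] open 0.6
```

play_rows --increments "0.0005 0 0 0 0 0 0; 0.0005 0 0 0 0 0 0; 0.0005 0 0 0 0 0 0; 0.0005 0 0 0 0 0 0; 0.0005 0 0 0 0 0 0; 0.0005 0 0 0 0 0 0; 0 0 0 0 0 0 0; 0 0 0 0 0 0 0"

```text
t: 31.65
tool_pos: [541.8, 258.4, 114.7]
eef_rot: [-0.595, 3.084, 0.0]
wrist_force: [2.3, 1.4, 0.6]
opening: 0.5
gripper_force: 1.1
```

```bash
python3 -c "
from h import *
cl()"
```

```text
t 31.65 clamp xyz [-1.520e+01  1.000e-01  1.147e+02] Fx,Fy,Fz [2.6 0.5 0.6] open 0.5
```

Reverse contact came at the expected position, so there was no spring-back, and it resists about 0.12 N m. Together with the forward 0.5 N m that puts each jaw at roughly 16–25 N, which is in the snug range, so I leave it there. Withdrawing.

play_rows --increments "-0.001 0 0 0 0 0 0; -0.002 0 0 0 0 0 0; -0.003 0 0 0 0 0 0; 0 0 -0.01 0 0 0 0; 0 0 -0.02 0 0 0 0; 0 0 -0.03 0 0 0 0; 0 0 -0.04 0 0 0 0; 0 0 -0.04 0 0 0 0"

```text
t: 32.65
tool_pos: [547.1, 260.6, 257.5]
eef_rot: [-0.595, 3.083, 0.001]
wrist_force: [1.4, 0.3, 0.2]
opening: 0.2
gripper_force: 0.0
```

play_rows --increments "0.02 0 0 0 0 0 0; 0.04 0.02 0 0 0 0 0; 0.04 0.04 0 0 0 0 0; 0.04 0.04 0 0 0 0 0; 0.03 0.04 0 0 0 0 0; 0 0.02 0 0 0 0 0; 0 0 0 0 0 0 0; 0 0 0 0 0 0 0"

```text
t: 33.65
tool_pos: [330.1, 345.5, 255.3]
eef_rot: [-0.595, 3.084, 0.0]
wrist_force: [0.8, -0.4, -0.1]
opening: 0.5
gripper_force: 0.0
```

Run:
```python
from h import *
cl(); f=snap("scene","scene7"); t=snap("top","top7")
for n,fr in(("scene",f),("top",t)):
    h=cv2.cvtColor(fr["img"],cv2.COLOR_RGB2HSV); m=((h[...,0]>55)&(h[...,0]<82)&(h[...,1]>90)).astype(np.uint8)
    k,l,s,ce=cv2.connectedComponentsWithStats(m)
    for i in range(1,k):
        if s[i,4]>15: print(n,s[i],ce[i].round(1),onz(fr,*ce[i],132).round(1))
b=cv2.resize(f["img"][140:250,340:440,::-1],None,fx=4,fy=4,interpolation=cv2.INTER_CUBIC)
a=cv2.resize(t["img"][95:205,330:420,::-1],None,fx=4,fy=4,interpolation=cv2.INTER_CUBIC)
cv2.imwrite("pics/c7.png",np.hstack([a,b]))
```

```text
t 33.65 clamp xyz [-179.   160.   255.3] Fx,Fy,Fz [ 0.6 -0.7 -0.1] open 0.5
scene [389 156  19  17 285] [397.9 164. ] [605.  284.4 132. ]
top [361 118  17  20 269] [368.7 127. ] [603.8 283.  132. ]
```

View pics/c7.png

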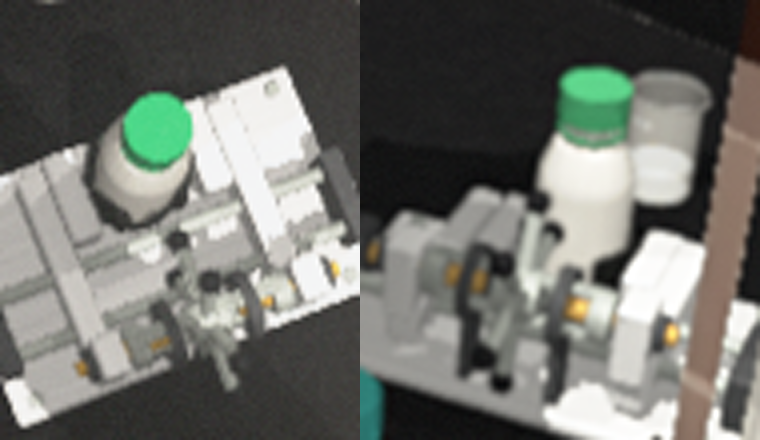

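The last crop shows the bottle upright between the V-jaws, with the cap at (157,130) in the top view and (596,105) in the scene view. It has moved only 2–3 mm from where I placed it, and the arm is clear. Handing in.

```bash
python3 -c "
from station import bot
print(bot.sign_off())"
```

```text
the job is handed in; nothing more can be done
None
```

The green-capped white bottle stands upright on the pad, held by both V-jaws at an estimated 16–25 N each (judged from the push on the spokes, not measured directly), and I handed the job in with the arm clear; no verdict came back.

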